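Free the ceramic race from the gear tester

TASK

Take the cream ceramic bearing race out of the gear tester: press the spring cap down by its bar and turn it anticlockwise about an eighth of a turn while it is down, then lift it off and stand it upright on the bare board, clear of the tester and the tray. Then lift the race off its seat and lay it flat in the shallow tray, lowering it and not dropping it. Work gently: no finger may squeeze the brittle race with more than 15 N, nothing else may load it with more than 25 N, nor may the cap be forced against the tester with more than 25 N, and the other things on the board must stay where they are.

Things in the scene. Friction and masses are not known exactly. Their poses are not given: they have to be found in the camera images.
- tester: Hand-crank gear tester, fixed. Grey base 150 x 110 x 40 mm; origin at the centre of its underside, z up. At its +x and -x ends stand steel posts 49 to 59 mm from the centre axis, 26 mm wide along y, tops 115 mm above the origin, each with a hook reaching in to 38 mm from the axis, over the cap's lugs. A low crank (below 45 mm) sticks out to x = +125 mm.
- seat (a point): Centre of the tester's round seat, 62 mm above the tester's origin on its axis; axes as the tester's. The seat is 36 mm across and stands 22 mm over the base; a locating nose 23 mm across rises 7 mm above this point, inside the race's bore.
- hook (a point): Middle of the +x hook's underside, 103 mm above the tester's origin, 43.5 mm from its axis. Beside the lug, on its anticlockwise side, a tooth hangs down; the cap turns only while the lug is held below it, and only anticlockwise seen from above. The tooth's depth is set anew each time, 2 to 14 mm, and is not measured; a firm ledge stops the lug 2 mm below the tooth's end.
- cap: Black steel spring cap, 0.2 to 0.3 kg. Origin: centre of the flange underside, z up. Flange 60 mm across, 6 mm thick. Starts locked, 97 mm above the tester's origin and centred on it, axes as the tester's within 2 degrees. A sprung foot 36 mm across under it stands on the race. Lifted free, the foot's sole is 22 mm below the origin, and the cap can stand on it.
- bar (a point): Centre of the cap's grip bar, 15 mm above the cap's origin; axes as the cap's. The bar is 48 mm long (x), 16 mm wide (y) and 18 mm high, and stands on the flange; fingertips may rest on the flange beside it, on both sides. Turned 0.65 to 1.3 rad anticlockwise from locked, the cap is clear of both hooks and lifts straight off.
- lug (a point): Tip of the cap's +x lug (another is opposite), 46 mm from the axis, 14 mm wide, 6 mm thick; it starts pressed up under the hook by the spring, which loads the race with 6 N. The spring adds 0.5 N per mm. A steady 14 N of hand force always brings the lug below the tooth and onto the ledge; under 12 N may not. The ledge is rigid: land on it slowly.
- board: Dark phenolic work board with walnut edges, fixed, 588 mm along x, 1028 mm along y; origin at the centre of its underside, top face 12 mm above it. The tester, tray and loose things stand on it. Midway between tester and tray, around the world point x = 0.50 m, y = 0, it is bare for 70 mm all round.
- race: Cream ceramic bearing race, a ring 46 mm outside diameter, 26 mm bore, 16 mm high, about 0.1 kg, brittle. Origin at the centre of its underside, z up. At the start it lies on the tester's seat, around the nose, underside 62 mm above the tester's origin, under the cap.
- tray: Shallow open aluminium tray with a dark lining, fixed on the board; 140 x 140 mm outside, walls 4 mm thick and 16 mm high, inner floor 4 mm above its origin (centre of the underside).
- worm_wheel: Greenish bronze worm wheel lying flat, 84 mm across, 30 mm high; origin at the centre of its underside. To be left alone.
- ring_gauge: Chrome ring gauge lying flat, 60 mm outside, 34 mm bore, 20 mm high; origin at the centre of its underside. To be left alone.
- puller: Small black gear puller lying flat, about 140 x 90 x 16 mm; origin at the middle of its crossbar underside. To be left alone.
- screwdriver: Screwdriver, 180 mm long, lying flat; origin at its middle underside. To be left alone.
- pinion: Small steel pinion on a stub shaft, standing, 49 mm across, 36 mm high; origin at the centre of its underside. To be left alone.
- oil: Grey oil bottle, 44 mm across, about 100 mm high; origin at the centre of its underside. To be left alone.
- gauge_case: Closed wooden gauge case 60 x 90 x 28 mm; origin at the centre of its underside. To be left alone.
There are look-alikes about, which are no part of the job. Leave any purple or red look-alike of the cap alone.

How it is judged:
By the outcome, as a careful person would: the job done as asked, in the order asked, and still so for the second after the job is handed in, with the robot touching nothing.
It also fails if it takes over 72 s, if anything falls off the work surface, if the arm or the gripper's body presses on something with over 40 N, if the wrist force passes 120 N, or if a joint passes its speed limit or range.

ROBOT

A 6-joint arm with a two-finger parallel gripper is mounted at the origin on the work surface. World frame = base frame: x ahead of the robot, y to its left, z up, the work surface at z = 0. Lengths are in m, angles in rad, forces in N, time in s.
With the tool pointing down it reaches from about 0.325 to 0.775 m from the base axis. Payload 5.5 kg.
Tool frame: the origin (TCP) lies at the very end of the fingers, on their centre line; the grasp point (between the pads) lies 19 mm behind it; z points along the fingers, y is the direction in which the jaws open and shut (so a half turn about z gives the same grasp; the last joint's range is limited). The gripper opens to 85 mm and grips with 20 to 120 N. Pads are 22 mm wide; open, the fingers measure 114 mm over their backs; the gripper's body (76 mm by 85 mm) begins 54 mm behind the grasp point. The pads swing forward as they close: fully open they stand 13 mm farther back than shut.
Start: joints at [-1.158, 0.091, 1.231, -0, 1.82, -0.057], TCP at [0.272, -0.535, 0.231] pointing down, gripper open.
Joint ranges: [-2.87, 2.87], [-0.86, 2.18], [0.17, 2.46], [-1.51, 4.65], [0.06, 2.69], [-2.65, 2.65]. Speed limits (rad/s): [2.57, 2.57, 3.01, 3.14, 3.14, 3.14].

INTERFACE

Orientations are given as [roll, pitch, yaw] about the fixed x, y, z axes, in that order (R = Rz(yaw) Ry(pitch) Rx(roll)).
In Python, from bench import status, cams, ctrl gives the robot as it stands.
- The arm moves only by the tool apply_moves, never from a script. Its argument "targets" is a list of rows, each an object with "dp": the shift along the tool's x, y, z in m, a list of three; "turn": the turn, a rotation vector about the tool's x, y, z in rad, a list of three; "fingers": the opening in per cent of the stroke, from 0 (shut) to 100 (fully open). A call has 1 to 8 rows; each row is the pose to reach, as a shift and turn from the pose measured when the call began, along the tool's axes at that moment; what a row does not reach only later rows make up. A row lasts 1/12 s, in which the tool goes at most 41.7 mm and 7.16 degrees, less where a joint would pass 70% of its speed; a pose out of reach is approached as far as the arm can. A call with a gripper value outside its range is refused whole. The fingers move at their own pace and stop on an object; "newtons" is the grip in N (left out, the last holds). Time passes only in rows, so rows that repeat a pose let the fingers close. It gives the time, the measured TCP pose, the force and the opening at its end, in the units of the state.
- status.read_state(): the state, without advancing time (a new reading comes with each control period).
- cams.grab_frame(name): name is "side" or "top" or "wrist"; returns a dict with "img" (420x560x3 uint8, red, green, blue), "vertical_fov" (degrees; the focal length in pixels is half the picture's height over the tangent of half this angle, whatever the lens; pixels are square), "cx", "cy" (the principal point, pixels), "R" (3x3) and "t" (3): a world point X has camera coordinates R X + t. Camera axes: x right, y down, z forward; pixel columns grow to the right and rows downward; lengths in m; the calibration is good to about 2 mm. The wrist camera is an equidistant fisheye: a pixel r from the principal point sees the ray r / f radians off the axis. A picture is of the moment at which its call begins. There is no depth.
- ctrl.finish_job(): hands the job in, once; it reports no verdict.
The state is a dict: "time": time; "joints": joint angles; "qd": joint speeds; "joint_torque": joint torques, N m; "eef_pos": TCP position; "tcp_rot": TCP orientation; "force": force on the tool from outside, world axes, zero at the start; "wrist_torque": the same for the moment, N m; "opening": finger opening in m.
Only numpy, scipy, OpenCV 4.12 (cv2) and the standard library are available. Lean on these libraries where they do the work, as an engineer would, in place of code of your own. Each camera call takes 0.05 s, during which the arm holds its last target. There are 200 camera calls.

## Working session

There is one attempt and no reset: what is moved stays moved. The work goes in short steps, Python scripts to look and compute and a tool call to move; the robot and the scene stay as the last step left them, time stands still between calls to the robot, and variables do not carry over. Pictures are saved under pics/ and viewed, about 8 in all and at most 12, crops included, and the job is handed in when it is done.

Besides the shell and the picture viewer there is one more tool, called after "Emit:" by a JSON object that holds its "fn" and its "kwargs", one argument or row to a line. apply_moves: Moves the arm, as the interface text tells. Its arguments: {"type":"object","properties":{"targets":{"type":"array","items":{"type":"object","properties":{"dp":{"type":"array","items":{"type":"number"}},"turn":{"type":"array","items":{"type":"number"}},"fingers":{"type":"number"}}}},"newtons":{"type":"number"}},"required":["targets"]}

```bash
ls; mkdir -p pics; cat > h.py <<'E'
import numpy as np, cv2
from bench import status, cams, ctrl
def grab(n):
    g=cams.grab_frame(n); g['R']=np.array(g['R']);g['t']=np.array(g['t'])
    g['f']=g['img'].shape[0]/2/np.tan(np.radians(g['vertical_fov'])/2); g['fish']=(n=='wrist'); return g
def ray(g,u,v):
    x,y=(u-g['cx']),(v-g['cy']); 
    if g['fish']:
        r=np.hypot(x,y); th=r/g['f']; d=np.array([x/r*np.sin(th),y/r*np.sin(th),np.cos(th)]) if r>0 else np.array([0,0,1.])
    else: d=np.array([x/g['f'],y/g['f'],1.])
    return -g['R'].T@g['t'], g['R'].T@d
def onz(g,u,v,z):
    o,d=ray(g,u,v); return o+d*(z-o[2])/d[2]
def pix(g,X):
    c=g['R']@np.array(X)+g['t']
    if g['fish']:
        r=np.hypot(c[0],c[1]); th=np.arctan2(r,c[2]); s=g['f']*th/max(r,1e-9)
    else: s=g['f']/c[2]
    return np.array([g['cx']+s*c[0],g['cy']+s*c[1]])
def save(n,img): cv2.imwrite('pics/'+n,cv2.cvtColor(np.ascontiguousarray(img),cv2.COLOR_RGB2BGR))
E
python3 - <<'E'
from h import *
print(status.read_state())
for n in ['top','side']:
    g=grab(n); np.save(n+'.npy',g,allow_pickle=True); save(n+'.png',g['img']); print(n,g['f'],g['cx'],g['cy'],-g['R'].T@g['t'],g['R'].tolist())
E
```

```text
pics
{'time': 0.0, 'joints': array([-1.15768944e+00,  9.18571250e-02,  1.23189731e+00, -1.71691616e-05,
        1.81976119e+00, -5.67119712e-02]), 'qd': array([ 0.00114806,  0.00024718, -0.00057097,  0.00057788, -0.0003831 ,
       -0.00014648]), 'joint_torque': array([-7.44634908e-04, -4.58728194e+01, -4.18025100e+01, -1.26646710e-04,
        1.12794293e-02,  1.56392360e-05]), 'eef_pos': array([ 0.27151183, -0.53474591,  0.23014543]), 'tcp_rot': array([-3.13967183e+00, -9.23756246e-05,  4.69814552e-01]), 'force': array([-0.12764932, -0.25583782,  0.05736715]), 'wrist_torque': array([0.03729512, 0.00141965, 0.08191927]), 'opening': 0.0852328978986557}
top 493.05711571719087 280.39067157624356 207.42963501684764 [0.22996534 0.07776884 1.47072657] [[-0.01386581578753845, -0.9998976240039464, 0.0035327982971245916], [-0.9812184918066346, 0.012926774609436519, -0.1924660225466053], [0.19240065095851316, -0.006135145430953106, -0.9812972788616511]]
side 456.1013569180575 294.0737318616383 209.31398495803404 [-0.06511696  0.96110185  0.81555706] [[-0.8548573857624662, -0.5187800991790272, -0.009276783017877628], [-0.2774218386536577, 0.47210461112756175, -0.8367522689482937], [0.4384700371124417, -0.7127302749623398, -0.5475030426460857]]
```

View pics/top.png

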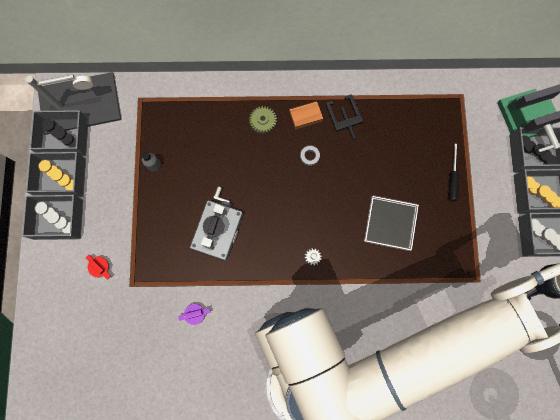

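View pics/side.png

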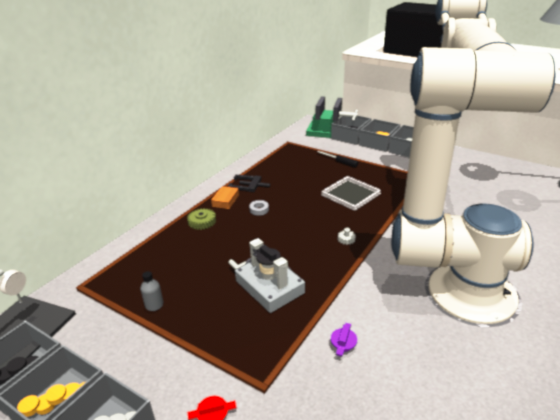

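The top view shows the grey tester at (217,228), with its crank pointing up at about (218,195), and the black cap between its posts. The tray is at (392,223). The cap look-alikes are purple at (194,314) and red at (98,267), both off the board. The only cap that fits is the black one inside the tester.

```bash
python3 - <<'E'
from h import *
g=np.load('top.npy',allow_pickle=True).item(); im=g['img']
c1=cv2.resize(im[180:268,175:263],None,fx=6,fy=6,interpolation=cv2.INTER_CUBIC)
c=np.load('side.npy',allow_pickle=True).item()
c2=cv2.resize(c['img'][230:318,222:310],None,fx=3,fy=3,interpolation=cv2.INTER_CUBIC)
o=np.zeros((528,528+264,3),np.uint8);o[:,:528]=c1;o[:264,528:]=c2
save('crop1.png',o)
for (n,x0,x1,y0,y1) in [('tester',175,263,180,268),('tray',350,430,185,260)]:
    s=im[y0:y1,x0:x1].astype(int); m=(s.min(2)>75).astype(np.uint8)
    if n=='tester': m=cv2.morphologyEx(m,cv2.MORPH_OPEN,np.ones((7,7)))
    cs,_=cv2.findContours(m,cv2.RETR_EXTERNAL,2); k=max(cs,key=cv2.contourArea)+np.array([x0,y0])
    r=cv2.minAreaRect(k); z=.052 if n=='tester' else .028
    P=np.array([onz(g,u,v,z)[:2] for u,v in cv2.boxPoints(r)])
    print(n,r); print(P.round(4).tolist(),P.mean(0),[np.linalg.norm(P[i]-P[i-1]).round(4) for i in range(4)],[np.degrees(np.arctan2(*(P[i]-P[i-1])[::-1])).round(1) for i in range(4)])
E
```

```text
tester ((226.10585021972656, 233.0839385986328), (20.077404022216797, 51.517765045166016), 19.98310661315918)
[[0.3747, 0.2795], [0.5162, 0.2299], [0.495, 0.1746], [0.3543, 0.225]] [0.43504993 0.2272401 ] [np.float64(0.0581), np.float64(0.1499), np.float64(0.0593), np.float64(0.1495)] [np.float64(69.4), np.float64(-19.3), np.float64(-111.0), np.float64(160.3)]
tray ((391.27349853515625, 222.78358459472656), (48.891605377197266, 48.48610305786133), 10.007980346679688)
[[0.4048, -0.1728], [0.5483, -0.2048], [0.5204, -0.3475], [0.3778, -0.313]] [ 0.46279808 -0.25952586] [np.float64(0.1427), np.float64(0.147), np.float64(0.1455), np.float64(0.1467)] [np.float64(79.1), np.float64(-12.5), np.float64(-101.1), np.float64(166.4)]
```

View pics/crop1.png

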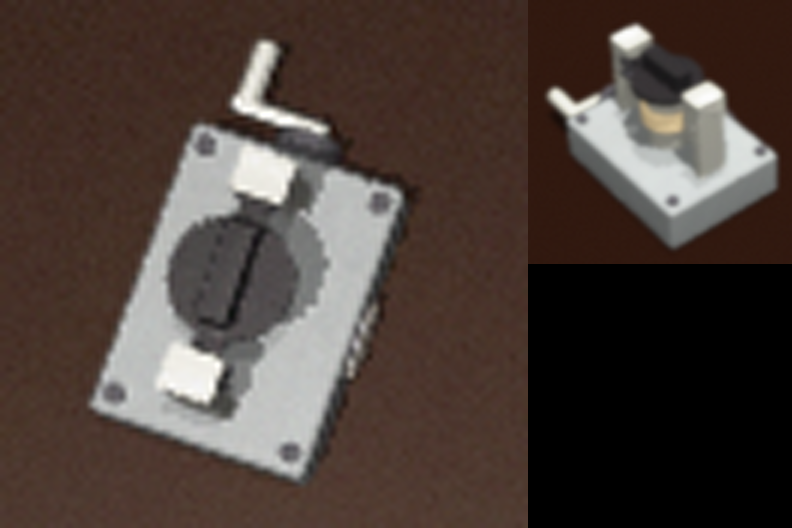

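The crop shows the black cap, with its bar, between the two bright posts and the cream race under it in the side inset, so this is the right cap. The base's top-face corners in the crop are at about (195,123), (408,190), (303,480) and (92,407).

```bash
python3 - <<'E'
from h import *
g=np.load('top.npy',allow_pickle=True).item()
f=lambda a,z: onz(g,175+(a[0]+.5)/6-.5,180+(a[1]+.5)/6-.5,z)[:2]
P=np.array([f(a,.052) for a in [(195,123),(408,190),(303,480),(92,407)]])
print(P.round(4).tolist(),P.mean(0))
for i in range(4): d=P[i]-P[i-1]; print(np.linalg.norm(d),np.degrees(np.arctan2(d[1],d[0])))
a=f((264,177),.127);b=f((191,373),.127);d=a-b
print('posts',a,b,(a+b)/2,np.linalg.norm(d),np.degrees(np.arctan2(d[1],d[0])))
print('flange',f((233,278),.115))
E
```

```text
[[0.533, 0.284], [0.4982, 0.1797], [0.3576, 0.2298], [0.394, 0.3315]] [0.44570865 0.25626265]
0.14680320195514449 -18.849770838580447
0.10997956933586657 -108.43396677516215
0.14923431822367383 160.38065370970287
0.10798441933476755 70.2908889802762
posts [0.49101078 0.24088232] [0.40033172 0.27324792] [0.44567125 0.25706512] 0.09628200185507951 -19.64274030215557
flange [0.44585982 0.25620747]
```

```bash
cat >> h.py <<'E'
from scipy.spatial.transform import Rotation as Ro
def goto(p,yaw,s=None):
    s=s or status.read_state(); R=Ro.from_euler('xyz',s['tcp_rot']); T=Ro.from_euler('xyz',[np.pi,0,yaw])
    print('t',round(s['time'],2),'pos',np.round(s['eef_pos'],4),'rot',np.round(s['tcp_rot'],4),'F',np.round(s['force'],2),'open',round(s['opening'],4))
    print('dp',np.round(R.inv().apply(np.array(p)-s['eef_pos']),4).tolist(),'turn',np.round((R.inv()*T).as_rotvec(),4).tolist())
E
python3 -c "
from h import *
goto([.4457,.2565,.23],2.805)"
```

```text
t 0.1 pos [ 0.2715 -0.5347  0.2302] rot [-3.1398e+00 -1.0000e-04  4.6980e-01] F [ 0.02 -0.5   0.31] open 0.0852
dp [0.5135, -0.6267, 0.0014] turn [-0.0007, -0.0021, -2.3352]
```

Emit:
{"fn": "apply_moves", "kwargs": {
  "targets": [
    {"dp": [0.5135, -0.6267, 0.0], "turn": [0, -0.002, -2.335]},
    {"dp": [0.5135, -0.6267, 0.0], "turn": [0, -0.002, -2.335]},
    {"dp": [0.5135, -0.6267, 0.0], "turn": [0, -0.002, -2.335]},
    {"dp": [0.5135, -0.6267, 0.0], "turn": [0, -0.002, -2.335]},
    {"dp": [0.5135, -0.6267, 0.0], "turn": [0, -0.002, -2.335]},
    {"dp": [0.5135, -0.6267, 0.0], "turn": [0, -0.002, -2.335]},
    {"dp": [0.5135, -0.6267, 0.0], "turn": [0, -0.002, -2.335]},
    {"dp": [0.5135, -0.6267, 0.0], "turn": [0, -0.002, -2.335]}
  ]
}}

```text
schema error: expected keys dp, turn, fingers
```

```bash
python3 -c "
from h import *
goto([.4457,.2565,.23],2.805); print(status.read_state()['joints'])"
```

```text
t 0.1 pos [ 0.2715 -0.5347  0.2302] rot [-3.1398e+00 -1.0000e-04  4.6980e-01] F [ 0.02 -0.5   0.31] open 0.0852
dp [0.5135, -0.6267, 0.0014] turn [-0.0007, -0.0021, -2.3352]
[-1.15767285e+00  9.17929991e-02  1.23179278e+00  2.19990719e-05
  1.81979969e+00 -5.66994373e-02]
```

Emit:
{"fn": "apply_moves", "kwargs": {
  "targets": [
    {"dp": [0.5135, -0.6267, 0.0], "turn": [0, -0.002, -2.335], "fingers": 100},
    {"dp": [0.5135, -0.6267, 0.0], "turn": [0, -0.002, -2.335], "fingers": 100},
    {"dp": [0.5135, -0.6267, 0.0], "turn": [0, -0.002, -2.335], "fingers": 100},
    {"dp": [0.5135, -0.6267, 0.0], "turn": [0, -0.002, -2.335], "fingers": 100},
    {"dp": [0.5135, -0.6267, 0.0], "turn": [0, -0.002, -2.335], "fingers": 100},
    {"dp": [0.5135, -0.6267, 0.0], "turn": [0, -0.002, -2.335], "fingers": 100},
    {"dp": [0.5135, -0.6267, 0.0], "turn": [0, -0.002, -2.335], "fingers": 100},
    {"dp": [0.5135, -0.6267, 0.0], "turn": [0, -0.002, -2.335], "fingers": 100}
  ]
}}

```text
time: 0.77
eef_pos: [0.3429, -0.2075, 0.2309]
tcp_rot: [-3.141, -0.0, 1.475]
force: [1.3, 0.1, -0.1]
opening: 0.0855
```

```bash
python3 -c "
from h import *
goto([.4457,.2565,.23],2.805); print(status.read_state()['joints'])"
```

```text
t 0.77 pos [ 0.3429 -0.2075  0.2309] rot [-3.1412e+00 -4.0000e-04  1.4753e+00] F [ 1.32  0.13 -0.1 ] open 0.0855
dp [0.4717, 0.0581, 0.0011] turn [-0.0, -0.0006, -1.3297]
[-6.29294393e-01 -4.49094790e-01  1.70873872e+00  1.85327105e-04
  1.88252442e+00 -5.33748425e-01]
```

Emit:
{"fn": "apply_moves", "kwargs": {
  "targets": [
    {"dp": [0.4717, 0.0581, 0.0], "turn": [0, 0, -1.33], "fingers": 100},
    {"dp": [0.4717, 0.0581, 0.0], "turn": [0, 0, -1.33], "fingers": 100},
    {"dp": [0.4717, 0.0581, 0.0], "turn": [0, 0, -1.33], "fingers": 100},
    {"dp": [0.4717, 0.0581, 0.0], "turn": [0, 0, -1.33], "fingers": 100},
    {"dp": [0.4717, 0.0581, 0.0], "turn": [0, 0, -1.33], "fingers": 100},
    {"dp": [0.4717, 0.0581, 0.0], "turn": [0, 0, -1.33], "fingers": 100},
    {"dp": [0.4717, 0.0581, 0.0], "turn": [0, 0, -1.33], "fingers": 100},
    {"dp": [0.4717, 0.0581, 0.0], "turn": [0, 0, -1.33], "fingers": 100}
  ]
}}

```text
time: 1.43
eef_pos: [0.4146, 0.1183, 0.231]
tcp_rot: [3.141, -0.0, 2.476]
force: [0.9, 0.1, 0.1]
opening: 0.0857
```

```bash
python3 -c "
from h import *
goto([.4457,.2565,.20],2.805); print(status.read_state()['joints'])"
```

```text
t 1.43 pos [0.4146 0.1183 0.231 ] rot [ 3.1414e+00 -2.0000e-04  2.4763e+00] F [0.86 0.14 0.06] open 0.0857
dp [0.0608, 0.1279, 0.031] turn [0.0002, -0.0002, -0.3287]
[ 1.98846955e-01 -3.65485131e-01  1.64693756e+00  3.09563536e-04
  1.86016489e+00 -7.06582968e-01]
```

Emit:
{"fn": "apply_moves", "kwargs": {
  "targets": [
    {"dp": [0.0608, 0.1279, 0.031], "turn": [0, 0, -0.329], "fingers": 70},
    {"dp": [0.0608, 0.1279, 0.031], "turn": [0, 0, -0.329], "fingers": 70},
    {"dp": [0.0608, 0.1279, 0.031], "turn": [0, 0, -0.329], "fingers": 70},
    {"dp": [0.0608, 0.1279, 0.031], "turn": [0, 0, -0.329], "fingers": 70},
    {"dp": [0.0608, 0.1279, 0.031], "turn": [0, 0, -0.329], "fingers": 70},
    {"dp": [0.0608, 0.1279, 0.031], "turn": [0, 0, -0.329], "fingers": 70},
    {"dp": [0.0608, 0.1279, 0.031], "turn": [0, 0, -0.329], "fingers": 70}
  ]
}}

```text
time: 2.02
eef_pos: [0.4455, 0.256, 0.2]
tcp_rot: [-3.141, -0.0, 2.805]
force: [-0.9, -0.4, 0.4]
opening: 0.0597
```

```bash
python3 -c "
from h import *
goto([.4457,.2565,.20],2.805)
g=grab('wrist'); np.save('w1.npy',g,allow_pickle=True)
c=np.array([.4457,.2565]);a=np.array([np.cos(-.337),np.sin(-.337)])
im=g['img'].copy()
print(g['f'],g['cx'],g['cy'],-g['R'].T@g['t'])
for s in (-.024,0,.024):
  u=pix(g,[*(c+s*a),.133]);print(u); cv2.circle(im,tuple(int(x) for x in u),1,(255,0,0),-1)
for s in (-.059,-.038,.038,.059):
  u=pix(g,[*(c+s*a),.127]); print(u);cv2.circle(im,tuple(int(x) for x in u),1,(0,255,0),-1)
save('w1.png',cv2.resize(im,(784,588)))
"
```

```text
t 2.02 pos [0.4455 0.256  0.2   ] rot [-3.1410e+00 -3.0000e-04  2.8051e+00] F [-0.92 -0.42  0.44] open 0.0597
dp [0.0, 0.0006, -0.0] turn [-0.0005, -0.0003, 0.0001]
325.19226210127806 278.1426703092547 206.98962576311254 [0.37650084 0.27934324 0.3429213 ]
[280.47589537 188.10377785]
[280.38657627 222.37569175]
[280.2880622  254.31878189]
[280.52409662 134.58413558]
[280.46857063 165.79064692]
[280.19043277 267.98625461]
[280.10352217 292.02015836]
```

View pics/w1.png

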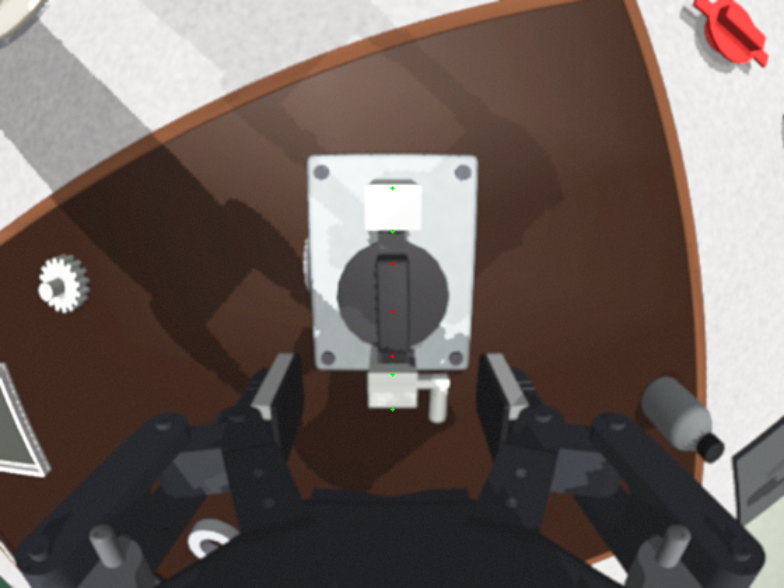

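The wrist view shows the bar centred at about (392,303). The red and green predicted points fall on the bar and the post tops, so the pose and yaw are good to about 1 mm. Next I descend around the bar.

Emit:
{"fn": "apply_moves", "kwargs": {
  "targets": [
    {"dp": [0, 0.0005, 0.03], "turn": [0, 0, 0], "fingers": 40},
    {"dp": [0, 0.0005, 0.06], "turn": [0, 0, 0], "fingers": 40},
    {"dp": [0, 0.0005, 0.075], "turn": [0, 0, 0], "fingers": 40},
    {"dp": [0, 0.0005, 0.081], "turn": [0, 0, 0], "fingers": 40},
    {"dp": [0, 0.0005, 0.081], "turn": [0, 0, 0], "fingers": 40},
    {"dp": [0, 0.0005, 0.081], "turn": [0, 0, 0], "fingers": 30},
    {"dp": [0, 0.0005, 0.081], "turn": [0, 0, 0], "fingers": 30}
  ],
  "newtons": 20
}}

```text
time: 2.65
eef_pos: [0.4469, 0.2561, 0.1217]
tcp_rot: [3.139, 0.003, 2.803]
force: [0.8, 0.6, 0.3]
opening: 0.0259
```

Emit:
{"fn": "apply_moves", "kwargs": {
  "targets": [
    {"dp": [0, 0, 0], "turn": [0, 0, 0], "fingers": 17},
    {"dp": [0, 0, 0], "turn": [0, 0, 0], "fingers": 17},
    {"dp": [0, 0, 0], "turn": [0, 0, 0], "fingers": 17},
    {"dp": [0, 0, 0], "turn": [0, 0, 0], "fingers": 17},
    {"dp": [0, 0, 0], "turn": [0, 0, 0], "fingers": 17},
    {"dp": [0, 0, 0], "turn": [0, 0, 0], "fingers": 17}
  ]
}}

```text
time: 3.15
eef_pos: [0.4475, 0.2564, 0.1226]
tcp_rot: [3.137, 0.004, 2.804]
force: [2.0, 0.4, 3.9]
opening: 0.0153
```

Emit:
{"fn": "apply_moves", "kwargs": {
  "targets": [
    {"dp": [0, 0, 0], "turn": [0, 0, 0], "fingers": 10},
    {"dp": [0, 0, 0], "turn": [0, 0, 0], "fingers": 10},
    {"dp": [0, 0, 0], "turn": [0, 0, 0], "fingers": 10},
    {"dp": [0, 0, 0], "turn": [0, 0, 0], "fingers": 10}
  ]
}}

```text
time: 3.48
eef_pos: [0.4475, 0.2564, 0.1228]
tcp_rot: [3.137, 0.005, 2.804]
force: [-0.4, 0.1, 4.0]
opening: 0.0152
```

Emit:
{"fn": "apply_moves", "kwargs": {
  "targets": [
    {"dp": [0, 0, 0.001], "turn": [0, 0, 0], "fingers": 10},
    {"dp": [0, 0, 0.002], "turn": [0, 0, 0], "fingers": 10},
    {"dp": [0, 0, 0.002], "turn": [0, 0, 0], "fingers": 10}
  ]
}}

```text
time: 3.73
eef_pos: [0.4476, 0.2565, 0.1207]
tcp_rot: [3.137, 0.005, 2.804]
force: [0.6, 0.8, 4.9]
opening: 0.0154
```

Emit:
{"fn": "apply_moves", "kwargs": {
  "targets": [
    {"dp": [0, 0, 0.001], "turn": [0, 0, 0], "fingers": 10},
    {"dp": [0, 0, 0.002], "turn": [0, 0, 0], "fingers": 10},
    {"dp": [0, 0, 0.002], "turn": [0, 0, 0], "fingers": 10}
  ]
}}

```text
time: 3.98
eef_pos: [0.4476, 0.2565, 0.1188]
tcp_rot: [3.137, 0.005, 2.804]
force: [-0.0, 0.2, 5.3]
opening: 0.0156
```

Emit:
{"fn": "apply_moves", "kwargs": {
  "targets": [
    {"dp": [0, 0, 0.001], "turn": [0, 0, 0], "fingers": 10},
    {"dp": [0, 0, 0.002], "turn": [0, 0, 0], "fingers": 10},
    {"dp": [0, 0, 0.003], "turn": [0, 0, 0], "fingers": 10},
    {"dp": [0, 0, 0.003], "turn": [0, 0, 0], "fingers": 10}
  ]
}}

```text
time: 4.32
eef_pos: [0.4476, 0.2565, 0.1162]
tcp_rot: [3.137, 0.005, 2.804]
force: [-0.7, -0.4, 6.0]
opening: 0.0156
```

Emit:
{"fn": "apply_moves", "kwargs": {
  "targets": [
    {"dp": [0, 0, 0.001], "turn": [0, 0, 0], "fingers": 10},
    {"dp": [0, 0, 0.002], "turn": [0, 0, 0], "fingers": 10},
    {"dp": [0, 0, 0.002], "turn": [0, 0, 0], "fingers": 10}
  ]
}}

```text
time: 4.57
eef_pos: [0.4476, 0.2565, 0.1148]
tcp_rot: [3.137, 0.005, 2.804]
force: [-0.6, 0.3, 8.1]
opening: 0.0154
```

Emit:
{"fn": "apply_moves", "kwargs": {
  "targets": [
    {"dp": [0, 0, 0.0005], "turn": [0, 0, 0], "fingers": 10},
    {"dp": [0, 0, 0.001], "turn": [0, 0, 0], "fingers": 10},
    {"dp": [0, 0, 0.001], "turn": [0, 0, 0], "fingers": 10}
  ]
}}

```text
time: 4.82
eef_pos: [0.4476, 0.2566, 0.1145]
tcp_rot: [3.136, 0.005, 2.804]
force: [-0.9, -0.7, 7.8]
opening: 0.0151
```

```bash
python3 -c "
from h import *
g=grab('wrist')
im=cv2.resize(g['img'][130:340,140:420],None,fx=2.8,fy=2.8,interpolation=cv2.INTER_CUBIC)
save('w2.png',im); np.save('w2.npy',g,allow_pickle=True)
s=grab('side'); print(pix(s,[.4457,.2565,.12])); save('s2.png',cv2.resize(s['img'][210:310,210:340],None,fx=6,fy=6,interpolation=cv2.INTER_CUBIC))
goto([.4457,.2565,.115],2.805)
"
```

```text
[267.42028728 253.66850048]
t 4.92 pos [0.4477 0.2566 0.1146] rot [3.1362 0.0055 2.8037] F [-1.84 -0.54  7.8 ] open 0.0155
dp [0.0018, -0.0007, -0.0004] turn [0.0054, 0.0055, -0.0012]
```

View pics/w2.png

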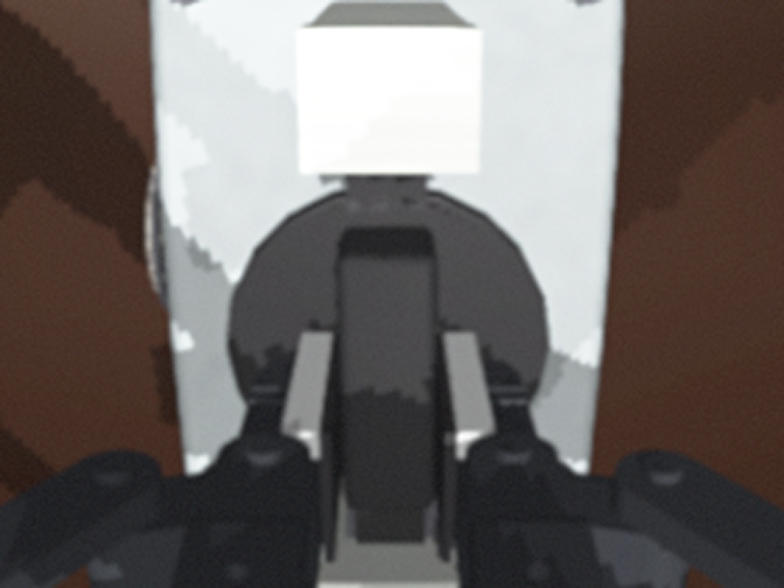

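The fingers straddle the bar, which spans crop columns 338 to 435. The flange spans columns 228 to 548. I'll get the cap's height from that flange width.

```bash
python3 -c "
from h import *
g=np.load('w2.npy',allow_pickle=True).item()
o=-g['R'].T@g['t'];print(o)
L=(140+228/2.8,130+330/2.8);Rr=(140+548/2.8,130+330/2.8)
bl=(140+340/2.8,130+235/2.8);br=(140+433/2.8,130+235/2.8)
for z in (.1,.103,.107,.111,.115,.12):print(z,np.linalg.norm(onz(g,*L,z)-onz(g,*Rr,z)).round(4),((onz(g,*L,z)+onz(g,*Rr,z))/2).round(4),'barwidth at z+.018',np.linalg.norm(onz(g,*bl,z+.018)-onz(g,*br,z+.018)).round(4))
"
```

```text
[0.37757382 0.27951832 0.2570609 ]
0.1 0.0609 [0.444  0.2572 0.1   ] barwidth at z+.018 0.0149
0.103 0.0597 [0.4427 0.2577 0.103 ] barwidth at z+.018 0.0146
0.107 0.0582 [0.441  0.2582 0.107 ] barwidth at z+.018 0.0142
0.111 0.0566 [0.4393 0.2588 0.111 ] barwidth at z+.018 0.0138
0.115 0.0551 [0.4377 0.2594 0.115 ] barwidth at z+.018 0.0133
0.12 0.0531 [0.4355 0.2601 0.12  ] barwidth at z+.018 0.0128
```

View pics/s2.png

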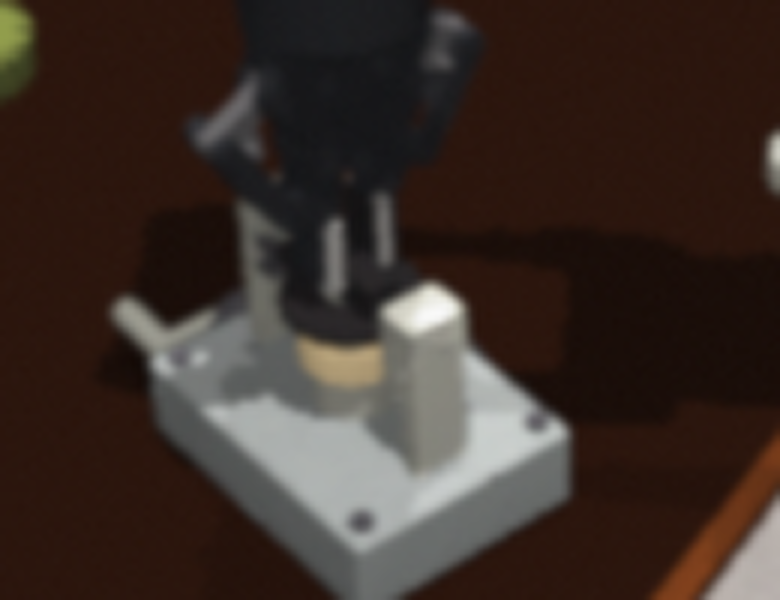

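Both views agree that the cap has moved down about 8 mm with the grip holding, against a spring of about 0.46 N/mm. I keep pressing.

Emit:
{"fn": "apply_moves", "kwargs": {
  "targets": [
    {"dp": [0, 0, 0.001], "turn": [0, 0, 0], "fingers": 10},
    {"dp": [0, 0, 0.0015], "turn": [0, 0, 0], "fingers": 10},
    {"dp": [0, 0, 0.0015], "turn": [0, 0, 0], "fingers": 10},
    {"dp": [0, 0, 0.0015], "turn": [0, 0, 0], "fingers": 10}
  ]
}}

```text
time: 5.25
eef_pos: [0.4476, 0.2566, 0.1139]
tcp_rot: [3.136, 0.006, 2.804]
force: [-1.4, -0.7, 7.7]
opening: 0.0155
```

Emit:
{"fn": "apply_moves", "kwargs": {
  "targets": [
    {"dp": [0, 0, 0.001], "turn": [0, 0, 0], "fingers": 10},
    {"dp": [0, 0, 0.0015], "turn": [0, 0, 0], "fingers": 10},
    {"dp": [0, 0, 0.0015], "turn": [0, 0, 0], "fingers": 10},
    {"dp": [0, 0, 0.0015], "turn": [0, 0, 0], "fingers": 10}
  ]
}}

```text
time: 5.58
eef_pos: [0.4477, 0.2566, 0.1133]
tcp_rot: [3.136, 0.006, 2.804]
force: [-1.8, 0.6, 8.1]
opening: 0.0152
```

Emit:
{"fn": "apply_moves", "kwargs": {
  "targets": [
    {"dp": [0, 0, 0], "turn": [0, 0, 0], "fingers": 5},
    {"dp": [0, 0, 0], "turn": [0, 0, 0], "fingers": 5},
    {"dp": [0, 0, 0.0005], "turn": [0, 0, 0], "fingers": 5},
    {"dp": [0, 0, 0.001], "turn": [0, 0, 0], "fingers": 5},
    {"dp": [0, 0, 0.001], "turn": [0, 0, 0], "fingers": 5}
  ],
  "newtons": 60
}}

```text
time: 6.0
eef_pos: [0.4477, 0.2566, 0.1132]
tcp_rot: [3.135, 0.007, 2.804]
force: [-2.2, 0.3, 9.3]
opening: 0.0144
```

Emit:
{"fn": "apply_moves", "kwargs": {
  "targets": [
    {"dp": [0, 0, 0.0005], "turn": [0, 0, 0], "fingers": 5},
    {"dp": [0, 0, 0.001], "turn": [0, 0, 0], "fingers": 5},
    {"dp": [0, 0, 0.001], "turn": [0, 0, 0], "fingers": 5}
  ]
}}

```text
time: 6.25
eef_pos: [0.4477, 0.2566, 0.1131]
tcp_rot: [3.135, 0.007, 2.804]
force: [-1.8, -0.3, 8.5]
opening: 0.0139
```

Emit:
{"fn": "apply_moves", "kwargs": {
  "targets": [
    {"dp": [0, 0, 0.0008], "turn": [0, 0, 0], "fingers": 5},
    {"dp": [0, 0, 0.0012], "turn": [0, 0, 0], "fingers": 5},
    {"dp": [0, 0, 0.0016], "turn": [0, 0, 0], "fingers": 5},
    {"dp": [0, 0, 0.0018], "turn": [0, 0, 0], "fingers": 5},
    {"dp": [0, 0, 0.0018], "turn": [0, 0, 0], "fingers": 5}
  ]
}}

```text
time: 6.67
eef_pos: [0.4477, 0.2566, 0.1127]
tcp_rot: [3.134, 0.007, 2.804]
force: [-1.5, -0.9, 9.8]
opening: 0.0137
```

Emit:
{"fn": "apply_moves", "kwargs": {
  "targets": [
    {"dp": [0, 0, 0.001], "turn": [0, 0, 0], "fingers": 5},
    {"dp": [0, 0, 0.0016], "turn": [0, 0, 0], "fingers": 5},
    {"dp": [0, 0, 0.0022], "turn": [0, 0, 0], "fingers": 5},
    {"dp": [0, 0, 0.0022], "turn": [0, 0, 0], "fingers": 5}
  ]
}}

```text
time: 7.0
eef_pos: [0.4477, 0.2566, 0.1127]
tcp_rot: [3.134, 0.008, 2.804]
force: [-3.9, -1.8, 14.5]
opening: 0.014
```

Hard stop: z stays at 0.1127 while the force rises to 14.5 N, so the lug is on the ledge. I hold about 14 N and turn anticlockwise.

Emit:
{"fn": "apply_moves", "kwargs": {
  "targets": [
    {"dp": [0, 0, 0.0021], "turn": [0, 0, -0.02], "fingers": 5},
    {"dp": [0.0001, 0.0002, 0.0021], "turn": [0, 0, -0.1], "fingers": 5},
    {"dp": [0.0002, 0.0003, 0.0021], "turn": [0, 0, -0.18], "fingers": 5},
    {"dp": [0.0003, 0.0004, 0.0021], "turn": [0, 0, -0.26], "fingers": 5},
    {"dp": [0.0003, 0.0005, 0.0021], "turn": [0, 0, -0.34], "fingers": 5},
    {"dp": [0.0005, 0.0007, 0.0021], "turn": [0, 0, -0.42], "fingers": 5},
    {"dp": [0.0006, 0.0008, 0.0021], "turn": [0, 0, -0.42], "fingers": 5}
  ]
}}

```text
time: 7.58
eef_pos: [0.4483, 0.2578, 0.1127]
tcp_rot: [3.137, 0.014, -3.055]
force: [0.6, -1.1, 11.3]
opening: 0.0143
```

```bash
python3 -c "
from h import *
goto([.4457,.2565,.113],2.805+.85); s=status.read_state(); print(s['wrist_torque'],s['joints'])
"
```

```text
t 7.58 pos [0.4483 0.2578 0.1127] rot [ 3.1369  0.0142 -3.0552] F [ 0.63 -1.14 11.32] open 0.0143
dp [0.0027, -0.0011, -0.0004] turn [0.0016, 0.015, -0.427]
[-0.21646774  0.03913124  0.0768455 ] [ 4.56637128e-01 -1.37749529e-01  1.66581290e+00 -7.32211285e-04
  1.59861754e+00 -1.20058807e+00]
```

Emit:
{"fn": "apply_moves", "kwargs": {
  "targets": [
    {"dp": [0.0, 0, 0.002], "turn": [0, 0.002, -0.02], "fingers": 5},
    {"dp": [0.0002, 0.0002, 0.002], "turn": [0, 0.004, -0.1], "fingers": 5},
    {"dp": [0.0004, 0.0003, 0.002], "turn": [0, 0.005, -0.18], "fingers": 5},
    {"dp": [0.0006, 0.0004, 0.002], "turn": [0, 0.005, -0.26], "fingers": 5},
    {"dp": [0.0008, 0.0005, 0.002], "turn": [0, 0.005, -0.34], "fingers": 5},
    {"dp": [0.001, 0.0007, 0.002], "turn": [0, 0.005, -0.42], "fingers": 5},
    {"dp": [0.0012, 0.0008, 0.002], "turn": [0, 0.005, -0.43], "fingers": 5},
    {"dp": [0.0012, 0.0008, 0.0015], "turn": [0, 0.005, -0.43], "fingers": 5}
  ]
}}

```text
time: 8.25
eef_pos: [0.448, 0.2588, 0.1126]
tcp_rot: [-3.14, 0.013, -2.625]
force: [1.3, 0.3, 8.5]
opening: 0.0138
```

```bash
python3 -c "
from h import *
goto([.4457,.2565,.16],2.805+.86); s=status.read_state(); print(s['wrist_torque'],s['joints'])
"
```

```text
t 8.25 pos [0.448  0.2588 0.1126] rot [-3.1404  0.0131 -2.6246] F [1.27 0.31 8.53] open 0.0138
dp [0.0025, -0.0009, -0.0474] turn [-0.0012, 0.0131, -0.0064]
[-0.0971291  -0.16849504 -0.06304063] [ 4.58309078e-01 -1.35657599e-01  1.66394083e+00 -3.83516516e-04
  1.60012892e+00 -1.62949083e+00]
```

Emit:
{"fn": "apply_moves", "kwargs": {
  "targets": [
    {"dp": [0, 0, -0.003], "turn": [0, 0, 0], "fingers": 5},
    {"dp": [0, 0, -0.006], "turn": [0, 0, 0], "fingers": 5},
    {"dp": [0, 0, -0.01], "turn": [0, 0, 0], "fingers": 5},
    {"dp": [0, 0, -0.014], "turn": [0, 0, 0], "fingers": 5},
    {"dp": [0, 0, -0.018], "turn": [0, 0, 0], "fingers": 5},
    {"dp": [0, 0, -0.022], "turn": [0, 0, 0], "fingers": 5},
    {"dp": [0, 0, -0.026], "turn": [0, 0, 0], "fingers": 5}
  ]
}}

```text
time: 8.83
eef_pos: [0.447, 0.2583, 0.1375]
tcp_rot: [-3.141, 0.01, -2.625]
force: [0.0, -0.3, -1.9]
opening: 0.014
```

Emit:
{"fn": "apply_moves", "kwargs": {
  "targets": [
    {"dp": [0, 0, -0.006], "turn": [0, 0, 0], "fingers": 5},
    {"dp": [0, 0, -0.012], "turn": [0, 0, 0], "fingers": 5},
    {"dp": [0, 0, -0.02], "turn": [0, 0, 0], "fingers": 5},
    {"dp": [0, 0, -0.03], "turn": [0, 0, 0], "fingers": 5},
    {"dp": [0, 0, -0.04], "turn": [0, 0, 0], "fingers": 5},
    {"dp": [0, 0, -0.045], "turn": [0, 0, 0], "fingers": 5},
    {"dp": [0, 0, -0.045], "turn": [0, 0, 0], "fingers": 5}
  ]
}}

```text
time: 9.42
eef_pos: [0.4473, 0.2585, 0.1849]
tcp_rot: [-3.14, 0.014, -2.625]
force: [-0.4, -0.3, -3.2]
opening: 0.014
```

```bash
python3 -c "
from h import *
goto([.5,.0,.19],-2.624); s=status.read_state(); print(s['wrist_torque'],s['joints'])
g=grab('wrist'); save('w3.png',cv2.resize(g['img'],(784,588))); np.save('w3.npy',g,allow_pickle=True)
"
```

```text
t 9.42 pos [0.4473 0.2585 0.1849] rot [-3.1403  0.0138 -2.6246] F [-0.39 -0.29 -3.2 ] open 0.014
dp [0.0818, -0.2507, -0.0059] turn [-0.0013, 0.0138, -0.0006]
[ 0.02907199  0.03853359 -0.00603544] [ 4.58382833e-01 -1.51092415e-01  1.55005666e+00 -4.57340391e-04
  1.72876720e+00 -1.62946127e+00]
```

View pics/w3.png

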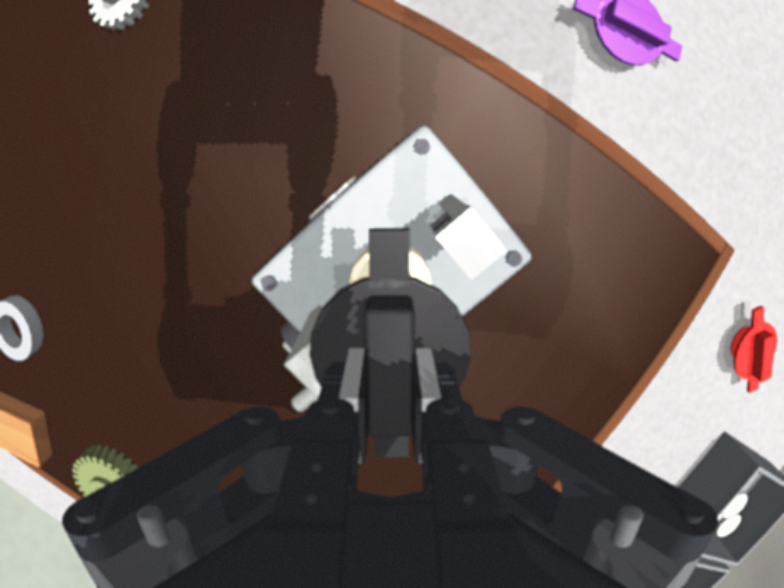

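The cap is lifted clear with its bar between the fingers, and the cream race is visible on the seat behind it at about (390,268). Next I carry the cap to (0.50, 0).

Emit:
{"fn": "apply_moves", "kwargs": {
  "targets": [
    {"dp": [0.0818, -0.2507, 0], "turn": [0, 0, 0], "fingers": 5},
    {"dp": [0.0818, -0.2507, 0], "turn": [0, 0, 0], "fingers": 5},
    {"dp": [0.0818, -0.2507, 0], "turn": [0, 0, 0], "fingers": 5},
    {"dp": [0.0818, -0.2507, 0], "turn": [0, 0, 0], "fingers": 5},
    {"dp": [0.0818, -0.2507, 0], "turn": [0, 0, 0], "fingers": 5},
    {"dp": [0.0818, -0.2507, 0], "turn": [0, 0, 0], "fingers": 5},
    {"dp": [0.0818, -0.2507, 0], "turn": [0, 0, 0], "fingers": 5},
    {"dp": [0.0818, -0.2507, 0], "turn": [0, 0, 0], "fingers": 5}
  ]
}}

```text
time: 10.13
eef_pos: [0.4999, -0.0036, 0.1821]
tcp_rot: [-3.14, 0.011, -2.63]
force: [0.0, -0.1, -2.7]
opening: 0.0139
```

```bash
python3 -c "
from h import *
goto([.5,.0,.07],-2.624)
"
```

```text
t 10.13 pos [ 0.4999 -0.0036  0.1821] rot [-3.14    0.0106 -2.6298] F [ 0.04 -0.09 -2.72] open 0.0139
dp [-0.0007, 0.0033, 0.1121] turn [-0.0016, 0.0106, -0.0058]
```

Emit:
{"fn": "apply_moves", "kwargs": {
  "targets": [
    {"dp": [0, 0.003, 0.035], "turn": [0, 0, 0], "fingers": 5},
    {"dp": [0, 0.003, 0.07], "turn": [0, 0, 0], "fingers": 5},
    {"dp": [0, 0.003, 0.1], "turn": [0, 0, 0], "fingers": 5},
    {"dp": [0, 0.003, 0.115], "turn": [0, 0, 0], "fingers": 5},
    {"dp": [0, 0.003, 0.122], "turn": [0, 0, 0], "fingers": 5},
    {"dp": [0, 0.003, 0.124], "turn": [0, 0, 0], "fingers": 5},
    {"dp": [0, 0.003, 0.124], "turn": [0, 0, 0], "fingers": 5}
  ]
}}

```text
time: 10.72
eef_pos: [0.4997, 0.0, 0.0584]
tcp_rot: [-3.14, 0.011, -2.629]
force: [0.4, 0.5, -2.7]
opening: 0.0141
```

Emit:
{"fn": "apply_moves", "kwargs": {
  "targets": [
    {"dp": [0, 0, 0.002], "turn": [0, 0, 0], "fingers": 5},
    {"dp": [0, 0, 0.004], "turn": [0, 0, 0], "fingers": 5},
    {"dp": [0, 0, 0.006], "turn": [0, 0, 0], "fingers": 5},
    {"dp": [0, 0, 0.008], "turn": [0, 0, 0], "fingers": 5},
    {"dp": [0, 0, 0.008], "turn": [0, 0, 0], "fingers": 5}
  ]
}}

```text
time: 11.13
eef_pos: [0.4998, 0.0, 0.0503]
tcp_rot: [-3.14, 0.011, -2.629]
force: [0.4, -0.5, -2.7]
opening: 0.0138
```

Emit:
{"fn": "apply_moves", "kwargs": {
  "targets": [
    {"dp": [0, 0, 0.001], "turn": [0, 0, 0], "fingers": 5},
    {"dp": [0, 0, 0.002], "turn": [0, 0, 0], "fingers": 5},
    {"dp": [0, 0, 0.003], "turn": [0, 0, 0], "fingers": 5},
    {"dp": [0, 0, 0.003], "turn": [0, 0, 0], "fingers": 5}
  ]
}}

```text
time: 11.47
eef_pos: [0.5001, 0.0001, 0.048]
tcp_rot: [-3.14, 0.011, -2.629]
force: [-1.2, 0.9, 2.2]
opening: 0.0142
```

Emit:
{"fn": "apply_moves", "kwargs": {
  "targets": [
    {"dp": [0, 0, 0.001], "turn": [0, 0, 0], "fingers": 5},
    {"dp": [0, 0, 0.002], "turn": [0, 0, 0], "fingers": 5},
    {"dp": [0, 0, 0.002], "turn": [0, 0, 0], "fingers": 5}
  ]
}}

```text
time: 11.72
eef_pos: [0.5002, 0.0001, 0.0462]
tcp_rot: [-3.14, 0.012, -2.629]
force: [-1.5, 0.1, 2.5]
opening: 0.014
```

Emit:
{"fn": "apply_moves", "kwargs": {
  "targets": [
    {"dp": [0, 0, -0.001], "turn": [0, 0, 0], "fingers": 5},
    {"dp": [0, 0, -0.0015], "turn": [0, 0, 0], "fingers": 5},
    {"dp": [0, 0, -0.0015], "turn": [0, 0, 0], "fingers": 20},
    {"dp": [0, 0, -0.0015], "turn": [0, 0, 0], "fingers": 22},
    {"dp": [0, 0, -0.0015], "turn": [0, 0, 0], "fingers": 26},
    {"dp": [0, 0, -0.0015], "turn": [0, 0, 0], "fingers": 32},
    {"dp": [0, 0, -0.0015], "turn": [0, 0, 0], "fingers": 40},
    {"dp": [0, 0, -0.0015], "turn": [0, 0, 0], "fingers": 40}
  ]
}}

```text
time: 12.38
eef_pos: [0.5002, 0.0001, 0.0476]
tcp_rot: [-3.14, 0.012, -2.629]
force: [-0.1, -0.6, 0.7]
opening: 0.034
```

Emit:
{"fn": "apply_moves", "kwargs": {
  "targets": [
    {"dp": [0, 0, -0.01], "turn": [0, 0, 0], "fingers": 40},
    {"dp": [0, 0, -0.02], "turn": [0, 0, 0], "fingers": 45},
    {"dp": [0, 0, -0.04], "turn": [0, 0, 0], "fingers": 50},
    {"dp": [0, 0, -0.08], "turn": [0, 0, 0], "fingers": 70},
    {"dp": [0, 0, -0.12], "turn": [0, 0, 0], "fingers": 80},
    {"dp": [0, 0, -0.15], "turn": [0, 0, 0], "fingers": 80},
    {"dp": [0, 0, -0.15], "turn": [0, 0, 0], "fingers": 80}
  ],
  "newtons": 20
}}

```text
time: 12.97
eef_pos: [0.5011, -0.0007, 0.2076]
tcp_rot: [-3.132, 0.024, -2.629]
force: [0.2, -0.2, 0.6]
opening: 0.0683
```

```bash
python3 -c "
from h import *
g=grab('wrist'); np.save('w4.npy',g,allow_pickle=True); print(pix(g,[.5,0,.034]))
save('w4.png',cv2.resize(g['img'],(784,588)))
goto([.4457,.2565,.2],-2.624+.7)
goto([.4457,.2565,.2],-.337)
"
```

```text
[280.98317505 183.08246913]
t 13.02 pos [ 0.5004 -0.0007  0.204 ] rot [-3.1341  0.0202 -2.6291] F [ 0.08 -0.08 -0.58] open 0.0682
dp [-0.0783, 0.251, 0.0037] turn [-0.0143, 0.0168, -0.7051]
t 13.02 pos [ 0.5004 -0.0007  0.204 ] rot [-3.1341  0.0202 -2.6291] F [ 0.08 -0.08 -0.58] open 0.0682
dp [-0.0783, 0.251, 0.0037] turn [-0.0271, 0.0019, -2.2921]
```

View pics/w4.png

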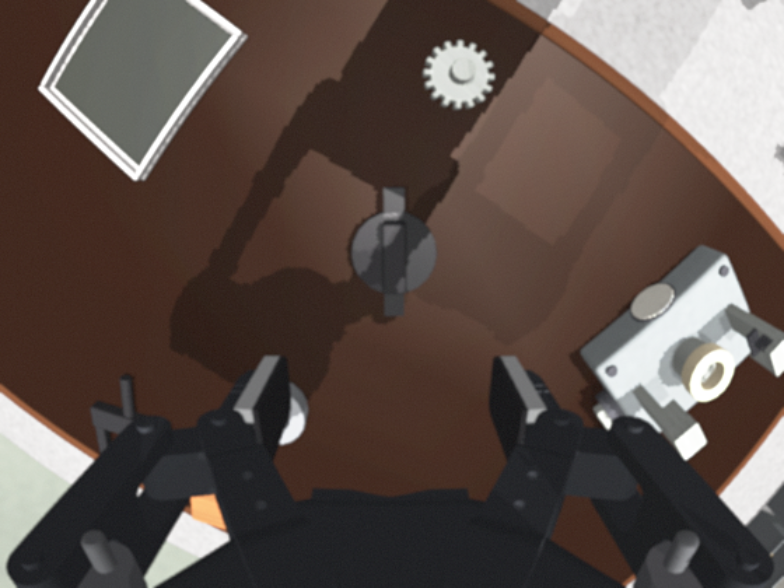

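The cap stands upright on the bare board at (393,252), and the race sits on its seat at (709,371). I go back over the tester.

```bash
python3 -c "
from h import *
goto([.4457,.2565,.2],2.805)
"
```

```text
t 13.02 pos [ 0.5004 -0.0007  0.204 ] rot [-3.1341  0.0202 -2.6291] F [ 0.08 -0.08 -0.58] open 0.0682
dp [-0.0783, 0.251, 0.0037] turn [0.0016, 0.0222, 0.849]
```

Emit:
{"fn": "apply_moves", "kwargs": {
  "targets": [
    {"dp": [-0.0783, 0.251, 0.0037], "turn": [0.0016, 0.0222, 0.849], "fingers": 80},
    {"dp": [-0.0783, 0.251, 0.0037], "turn": [0.0016, 0.0222, 0.849], "fingers": 80},
    {"dp": [-0.0783, 0.251, 0.0037], "turn": [0.0016, 0.0222, 0.849], "fingers": 80},
    {"dp": [-0.0783, 0.251, 0.0037], "turn": [0.0016, 0.0222, 0.849], "fingers": 80},
    {"dp": [-0.0783, 0.251, 0.0037], "turn": [0.0016, 0.0222, 0.849], "fingers": 80},
    {"dp": [-0.0783, 0.251, 0.0037], "turn": [0.0016, 0.0222, 0.849], "fingers": 80},
    {"dp": [-0.0783, 0.251, 0.0037], "turn": [0.0016, 0.0222, 0.849], "fingers": 80},
    {"dp": [-0.0783, 0.251, 0.0037], "turn": [0.0016, 0.0222, 0.849], "fingers": 80}
  ]
}}

```text
time: 13.68
eef_pos: [0.4436, 0.261, 0.1993]
tcp_rot: [3.141, -0.002, 2.804]
force: [-0.1, 0.5, -0.1]
opening: 0.0684
```

```bash
python3 -c "
from h import *
goto([.4457,.2565,.14],2.805)
"
```

```text
t 13.68 pos [0.4436 0.261  0.1993] rot [ 3.1406e+00 -2.3000e-03  2.8041e+00] F [-0.12  0.53 -0.13] open 0.0684
dp [-0.0036, -0.0036, 0.0593] turn [0.001, -0.0023, -0.0009]
```

Emit:
{"fn": "apply_moves", "kwargs": {
  "targets": [
    {"dp": [-0.0036, -0.0036, 0.03], "turn": [0.001, -0.0023, 0], "fingers": 80},
    {"dp": [-0.0036, -0.0036, 0.05], "turn": [0.001, -0.0023, 0], "fingers": 80},
    {"dp": [-0.0036, -0.0036, 0.0593], "turn": [0.001, -0.0023, 0], "fingers": 80},
    {"dp": [-0.0036, -0.0036, 0.0593], "turn": [0.001, -0.0023, 0], "fingers": 80},
    {"dp": [-0.0036, -0.0036, 0.0593], "turn": [0.001, -0.0023, 0], "fingers": 80}
  ]
}}

```text
time: 14.1
eef_pos: [0.4456, 0.2563, 0.14]
tcp_rot: [-3.141, -0.001, 2.804]
force: [0.7, -0.4, -0.6]
opening: 0.0687
```

```bash
python3 -c "
from h import *
g=grab('wrist'); np.save('w5.npy',g,allow_pickle=True)
im=g['img']; hsv=cv2.cvtColor(im,cv2.COLOR_RGB2HSV); u=pix(g,[.4457,.2565,.09]); print(u)
m=cv2.inRange(hsv,(10,35,110),(30,160,255)); w=np.zeros_like(m); cv2.circle(w,tuple(int(a) for a in u),75,255,-1); m&=w
cs,_=cv2.findContours(m,cv2.RETR_EXTERNAL,2); k=max(cs,key=cv2.contourArea)
P=np.array([onz(g,*p[0],.09)[:2] for p in k]); print(len(k),cv2.contourArea(k)); (c,r)=cv2.minEnclosingCircle(P.astype(np.float32)); print('enc',c,r)
o=im.copy(); cv2.drawContours(o,[k],-1,(255,0,0),1)
for rr in (.013,.023):
  for a in np.linspace(0,6.28,40): q=pix(g,[.4457+rr*np.cos(a),.2565+rr*np.sin(a),.09]); cv2.circle(o,tuple(int(x+.5) for x in q),0,(0,255,0),-1)
x,y=int(u[0]),int(u[1]); save('w5.png',cv2.resize(o[max(0,y-100):y+100,x-133:x+133],None,fx=2.9,fy=2.9,interpolation=cv2.INTER_NEAREST))
goto([.4457,.2565,.09],2.805)
"
```

```text
[280.08100373 231.29828445]
58 239.5
enc (0.4441443681716919, 0.2568419575691223) 0.01325627975165844
t 14.15 pos [0.4461 0.2565 0.1411] rot [3.1408e+00 8.0000e-04 2.8037e+00] F [0.74 0.04 0.43] open 0.0683
dp [0.0004, -0.0001, 0.0511] turn [0.0008, 0.0008, -0.0013]
```

View pics/w5.png

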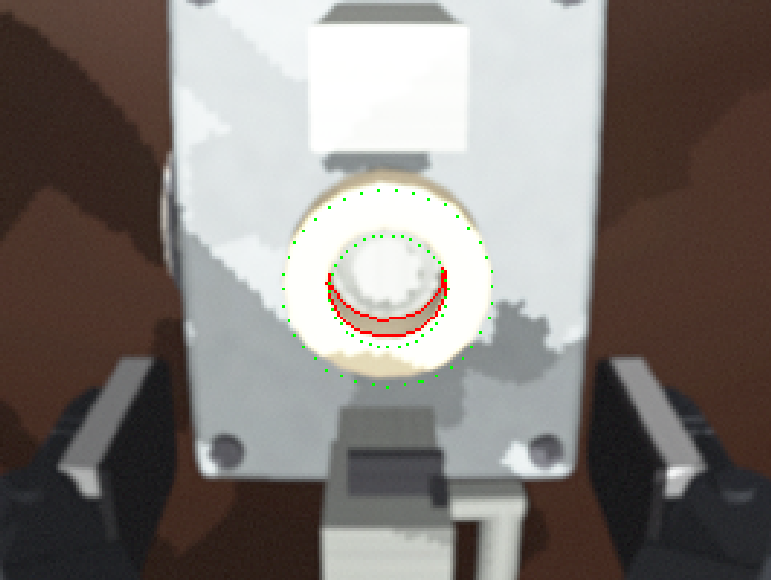

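The race is clear, with its top ring spanning crop columns 284 to 491 and rows 185 to 377. It is centred across the jaws and sits about 1.5 mm further along tool +x than predicted. I descend with the fingers wide.

Emit:
{"fn": "apply_moves", "kwargs": {
  "targets": [
    {"dp": [0.0012, 0, 0.025], "turn": [0, 0, 0], "fingers": 80},
    {"dp": [0.0014, 0, 0.045], "turn": [0.0008, 0.0008, 0], "fingers": 75},
    {"dp": [0.0014, 0, 0.058], "turn": [0.0008, 0.0008, 0], "fingers": 70},
    {"dp": [0.0014, 0, 0.064], "turn": [0.0008, 0.0008, 0], "fingers": 65},
    {"dp": [0.0014, 0, 0.066], "turn": [0.0008, 0.0008, 0], "fingers": 62},
    {"dp": [0.0014, 0, 0.066], "turn": [0.0008, 0.0008, 0], "fingers": 60},
    {"dp": [0.0014, 0, 0.066], "turn": [0.0008, 0.0008, 0], "fingers": 60}
  ],
  "newtons": 20
}}

```text
time: 14.73
eef_pos: [0.4456, 0.2572, 0.0766]
tcp_rot: [3.14, 0.001, 2.804]
force: [0.8, 0.6, 0.1]
opening: 0.0517
```

```bash
python3 -c "
from h import *
s=grab('side'); print(pix(s,[.4457,.2565,.074])); save('s6.png',cv2.resize(s['img'][215:305,205:325],None,fx=6,fy=6,interpolation=cv2.INTER_CUBIC))
goto([.4445,.257,.075],2.805)
"
```

```text
[268.18510255 268.18795223]
t 14.78 pos [0.4456 0.2573 0.0767] rot [3.1399e+00 1.6000e-03 2.8036e+00] F [ 0.17 -0.01 -0.03] open 0.0511
dp [0.0009, -0.0006, 0.0017] turn [0.0017, 0.0016, -0.0013]
```

View pics/s6.png

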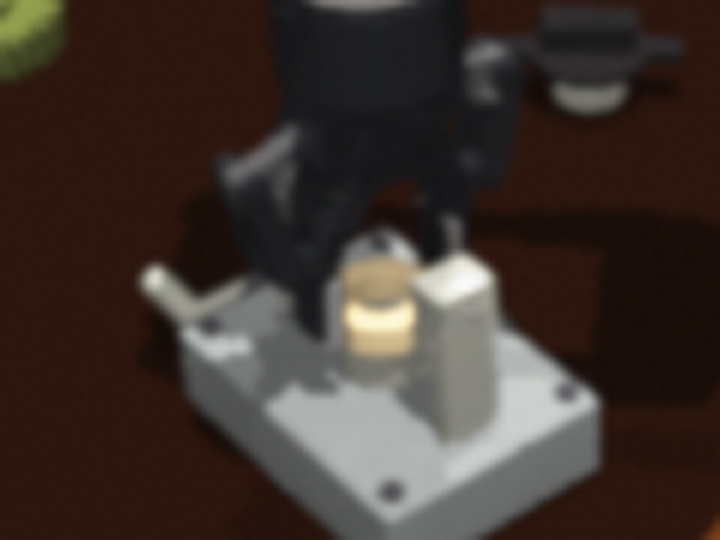

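The near finger tip is beside the race, reaching to roughly its lower half, and the cap stands upright in the background. I lower 2 mm and close in small steps.

Emit:
{"fn": "apply_moves", "kwargs": {
  "targets": [
    {"dp": [0.0008, -0.0004, 0.0025], "turn": [0, 0, 0], "fingers": 57},
    {"dp": [0.0008, -0.0004, 0.0025], "turn": [0, 0, 0], "fingers": 55},
    {"dp": [0.0008, -0.0004, 0.0025], "turn": [0, 0, 0], "fingers": 54.5},
    {"dp": [0.0008, -0.0004, 0.0025], "turn": [0, 0, 0], "fingers": 54.5},
    {"dp": [0.0008, -0.0004, 0.0025], "turn": [0, 0, 0], "fingers": 54.5}
  ]
}}

```text
time: 15.2
eef_pos: [0.4447, 0.2572, 0.0743]
tcp_rot: [3.14, 0.002, 2.804]
force: [0.1, -0.1, 0.3]
opening: 0.0464
```

Emit:
{"fn": "apply_moves", "kwargs": {
  "targets": [
    {"dp": [0, 0, 0], "turn": [0, 0, 0], "fingers": 53.5},
    {"dp": [0, 0, 0], "turn": [0, 0, 0], "fingers": 53.5},
    {"dp": [0, 0, 0], "turn": [0, 0, 0], "fingers": 53.5}
  ]
}}

```text
time: 15.45
eef_pos: [0.4448, 0.2573, 0.0744]
tcp_rot: [3.14, 0.002, 2.804]
force: [-0.3, 0.5, -0.5]
opening: 0.0458
```

Emit:
{"fn": "apply_moves", "kwargs": {
  "targets": [
    {"dp": [0, 0, 0], "turn": [0, 0, 0], "fingers": 52.5},
    {"dp": [0, 0, 0], "turn": [0, 0, 0], "fingers": 52.5},
    {"dp": [0, 0, 0], "turn": [0, 0, 0], "fingers": 52.5}
  ]
}}

```text
time: 15.7
eef_pos: [0.4448, 0.2573, 0.0744]
tcp_rot: [3.139, 0.002, 2.804]
force: [-0.5, 0.4, 0.9]
opening: 0.0448
```

Emit:
{"fn": "apply_moves", "kwargs": {
  "targets": [
    {"dp": [0, 0, 0], "turn": [0, 0, 0], "fingers": 52},
    {"dp": [0, 0, 0], "turn": [0, 0, 0], "fingers": 52},
    {"dp": [0, 0, 0], "turn": [0, 0, 0], "fingers": 52},
    {"dp": [0, 0, 0], "turn": [0, 0, 0], "fingers": 52}
  ]
}}

```text
time: 16.03
eef_pos: [0.4448, 0.2573, 0.0745]
tcp_rot: [3.14, 0.002, 2.804]
force: [0.3, 0.4, 0.8]
opening: 0.0442
```

```bash
python3 -c "
from h import *
g=grab('wrist'); x,y=(280,225)
a=[]
for i in range(3): a.append(status.read_state()['opening'])
goto([.4445,.257,.075],2.805);print(a)
save('w7.png',cv2.resize(g['img'][y-90:y+110,x-133:x+133],None,fx=2.9,fy=2.9,interpolation=cv2.INTER_CUBIC))
"
```

```text
t 16.08 pos [0.4448 0.2573 0.0745] rot [3.1394e+00 1.9000e-03 2.8037e+00] F [-0.35 -0.28  1.06] open 0.0443
dp [0.0002, -0.0004, -0.0005] turn [0.0021, 0.0019, -0.0013]
[0.04429900300863736, 0.04429900300863736, 0.04429900300863736]
```

View pics/w7.png

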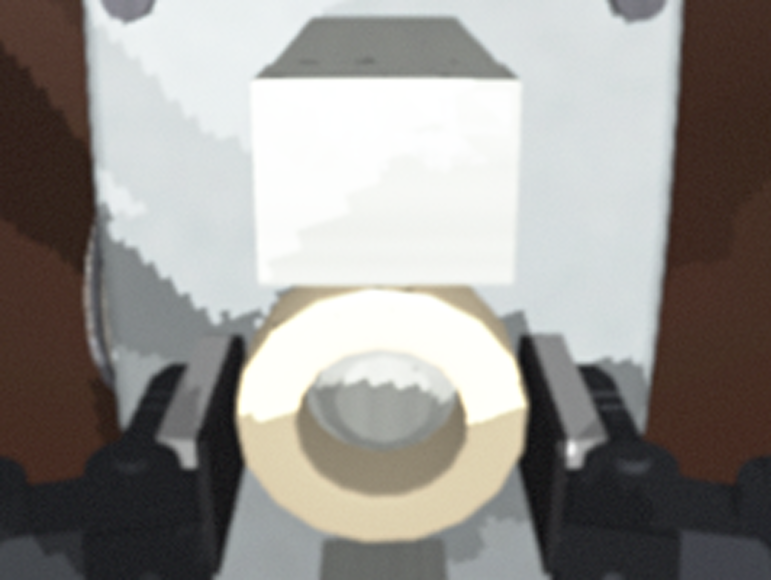

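Both pads meet the ring, at columns 240 and 523. I try a gentle 4 mm lift and check whether the ring stays fixed in the wrist picture.

Emit:
{"fn": "apply_moves", "kwargs": {
  "targets": [
    {"dp": [0, 0, -0.001], "turn": [0, 0, 0], "fingers": 52},
    {"dp": [0, 0, -0.002], "turn": [0, 0, 0], "fingers": 52},
    {"dp": [0, 0, -0.003], "turn": [0, 0, 0], "fingers": 52},
    {"dp": [0, 0, -0.004], "turn": [0, 0, 0], "fingers": 52},
    {"dp": [0, 0, -0.004], "turn": [0, 0, 0], "fingers": 52}
  ]
}}

```text
time: 16.5
eef_pos: [0.4449, 0.2573, 0.0786]
tcp_rot: [3.139, 0.002, 2.804]
force: [1.1, 0.9, -0.8]
opening: 0.0449
```

```bash
cat >> h.py <<'E'
def ring():  # extent of the ring's bright/cream area between pads, wrist picture, crop columns of the picture centre
    im=grab('wrist')['img'].astype(int); m=((im[...,0]-im[...,2])>18)&(im[...,0]>95)
    m=m.astype(np.uint8); m[:, :225]=0; m[:,340:]=0; m[:225]=0; m[325:]=0
    n,l,st,c=cv2.connectedComponentsWithStats(m); i=1+np.argmax(st[1:,4]); print('ring x,y,w,h,area',st[i],c[i].round(1))
E
python3 -c "
from h import *
ring(); goto([.4445,.257,.075],2.805)
g=np.load('w5.npy',allow_pickle=True)"
```

```text
ring x,y,w,h,area [ 228  228  102   94 4108] [277.8 284.4]
t 16.55 pos [0.4449 0.2573 0.0786] rot [3.1394e+00 2.0000e-03 2.8037e+00] F [ 0.3   0.34 -0.74] open 0.0446
dp [0.0002, -0.0004, 0.0036] turn [0.0022, 0.002, -0.0013]
```

The ring's bottom edge is still at row 322 and the vertical force is −0.75 N, so the race is coming up with the gripper. I lift it out and carry it.

Emit:
{"fn": "apply_moves", "kwargs": {
  "targets": [
    {"dp": [0, 0, -0.004], "turn": [0, 0, 0], "fingers": 52},
    {"dp": [0, 0, -0.01], "turn": [0, 0, 0], "fingers": 52},
    {"dp": [0, 0, -0.02], "turn": [0, 0, 0], "fingers": 52},
    {"dp": [0, 0, -0.035], "turn": [0, 0, 0], "fingers": 52},
    {"dp": [0, 0, -0.05], "turn": [0, 0, 0], "fingers": 52},
    {"dp": [0, 0, -0.065], "turn": [0, 0, 0], "fingers": 52},
    {"dp": [0, 0, -0.075], "turn": [0, 0, 0], "fingers": 52},
    {"dp": [0, 0, -0.08], "turn": [0, 0, 0], "fingers": 52}
  ]
}}

```text
time: 17.22
eef_pos: [0.4454, 0.2576, 0.1614]
tcp_rot: [3.137, 0.005, 2.804]
force: [1.2, 0.3, -1.3]
opening: 0.0452
```

```bash
python3 -c "
from h import *
ring(); goto([.4628,-.2595,.16],2.805)"
```

```text
ring x,y,w,h,area [ 228  225  102   98 4312] [277.6 283.3]
t 17.27 pos [0.4455 0.2576 0.1614] rot [3.1366 0.0047 2.8036] F [0.21 0.43 0.17] open 0.0447
dp [-0.1878, -0.4821, -0.0001] turn [0.005, 0.0047, -0.0013]
```

Emit:
{"fn": "apply_moves", "kwargs": {
  "targets": [
    {"dp": [-0.0036, -0.0093, 0], "turn": [0, 0, 0], "fingers": 52},
    {"dp": [-0.011, -0.028, 0], "turn": [0, 0, 0], "fingers": 52},
    {"dp": [-0.02, -0.0513, 0], "turn": [0, 0, 0], "fingers": 52},
    {"dp": [-0.03, -0.077, 0], "turn": [0, 0, 0], "fingers": 52},
    {"dp": [-0.04, -0.1027, 0], "turn": [0, 0, 0], "fingers": 52},
    {"dp": [-0.05, -0.1284, 0], "turn": [0, 0, 0], "fingers": 52},
    {"dp": [-0.06, -0.154, 0], "turn": [0, 0, 0], "fingers": 52},
    {"dp": [-0.068, -0.1746, 0], "turn": [0, 0, 0], "fingers": 52}
  ]
}}

```text
time: 17.93
eef_pos: [0.451, 0.0679, 0.1598]
tcp_rot: [3.138, 0.003, 2.803]
force: [-0.2, 0.0, -1.3]
opening: 0.0444
```

Emit:
{"fn": "apply_moves", "kwargs": {
  "targets": [
    {"dp": [-0.008, -0.0205, 0], "turn": [0, 0, 0], "fingers": 52},
    {"dp": [-0.017, -0.0436, 0], "turn": [0, 0, 0], "fingers": 52},
    {"dp": [-0.027, -0.0693, 0], "turn": [0, 0, 0], "fingers": 52},
    {"dp": [-0.037, -0.095, 0], "turn": [0, 0, 0], "fingers": 52},
    {"dp": [-0.047, -0.1207, 0], "turn": [0, 0, 0], "fingers": 52},
    {"dp": [-0.057, -0.1463, 0], "turn": [0, 0, 0], "fingers": 52},
    {"dp": [-0.067, -0.172, 0], "turn": [0, 0, 0], "fingers": 52},
    {"dp": [-0.075, -0.1925, 0], "turn": [0, 0, 0], "fingers": 52}
  ]
}}

```text
time: 18.6
eef_pos: [0.4566, -0.1409, 0.1583]
tcp_rot: [3.139, 0.002, 2.802]
force: [0.0, 1.1, -1.2]
opening: 0.0446
```

```bash
python3 -c "
from h import *
ring(); goto([.4628,-.2595,.12],2.805)"
```

```text
ring x,y,w,h,area [ 228  225  102   98 4450] [278.2 282.3]
t 18.65 pos [ 0.4565 -0.1439  0.158 ] rot [3.1413e+00 2.2000e-03 2.7993e+00] F [-1.83 -3.13 -1.61] open 0.0445
dp [-0.0446, -0.1068, 0.0381] turn [0.0003, 0.0022, -0.0057]
```

Emit:
{"fn": "apply_moves", "kwargs": {
  "targets": [
    {"dp": [-0.008, -0.019, 0], "turn": [0, 0, 0], "fingers": 52},
    {"dp": [-0.016, -0.038, 0], "turn": [0, 0.002, -0.005], "fingers": 52},
    {"dp": [-0.025, -0.06, 0], "turn": [0, 0.002, -0.005], "fingers": 52},
    {"dp": [-0.033, -0.079, 0], "turn": [0, 0.002, -0.005], "fingers": 52},
    {"dp": [-0.039, -0.0935, 0], "turn": [0, 0.002, -0.005], "fingers": 52},
    {"dp": [-0.043, -0.103, 0], "turn": [0, 0.002, -0.005], "fingers": 52},
    {"dp": [-0.0446, -0.1068, 0], "turn": [0, 0.002, -0.005], "fingers": 52},
    {"dp": [-0.0446, -0.1068, 0], "turn": [0, 0.002, -0.005], "fingers": 52}
  ]
}}

```text
time: 19.32
eef_pos: [0.4622, -0.2599, 0.1574]
tcp_rot: [3.141, -0.001, 2.803]
force: [0.3, 0.9, -0.8]
opening: 0.0447
```

```bash
python3 -c "
from h import *
ring(); goto([.4628,-.2595,.025],2.805)"
```

```text
ring x,y,w,h,area [ 228  225  102   98 4375] [278.2 282.8]
t 19.37 pos [ 0.4624 -0.2592  0.1576] rot [ 3.1407e+00 -8.0000e-04  2.8039e+00] F [-0.15  0.45 -0.97] open 0.0451
dp [-0.0006, -0.0003, 0.1326] turn [0.0009, -0.0008, -0.0011]
```

Emit:
{"fn": "apply_moves", "kwargs": {
  "targets": [
    {"dp": [0, 0, 0.015], "turn": [0, 0, 0], "fingers": 52},
    {"dp": [0, 0, 0.04], "turn": [0, 0, 0], "fingers": 52},
    {"dp": [0, 0, 0.07], "turn": [0, 0, 0], "fingers": 52},
    {"dp": [0, 0, 0.095], "turn": [0, 0, 0], "fingers": 52},
    {"dp": [0, 0, 0.115], "turn": [0, 0, 0], "fingers": 52},
    {"dp": [0, 0, 0.127], "turn": [0, 0, 0], "fingers": 52},
    {"dp": [0, 0, 0.132], "turn": [0, 0, 0], "fingers": 52},
    {"dp": [0, 0, 0.133], "turn": [0, 0, 0], "fingers": 52}
  ]
}}

```text
time: 20.03
eef_pos: [0.4621, -0.2582, 0.024]
tcp_rot: [3.14, -0.002, 2.805]
force: [-0.3, 0.5, -0.8]
opening: 0.0448
```

Emit:
{"fn": "apply_moves", "kwargs": {
  "targets": [
    {"dp": [0, 0, 0.001], "turn": [0, 0, 0], "fingers": 52},
    {"dp": [0, 0, 0.002], "turn": [0, 0, 0], "fingers": 52},
    {"dp": [0, 0, 0.003], "turn": [0, 0, 0], "fingers": 52},
    {"dp": [0, 0, 0.004], "turn": [0, 0, 0], "fingers": 52},
    {"dp": [0, 0, 0.004], "turn": [0, 0, 0], "fingers": 52}
  ]
}}

```text
time: 20.45
eef_pos: [0.4623, -0.2584, 0.0205]
tcp_rot: [3.14, -0.001, 2.805]
force: [0.2, 0.4, -1.4]
opening: 0.0449
```

Emit:
{"fn": "apply_moves", "kwargs": {
  "targets": [
    {"dp": [0, 0, 0.001], "turn": [0, 0, 0], "fingers": 52},
    {"dp": [0, 0, 0.002], "turn": [0, 0, 0], "fingers": 52},
    {"dp": [0, 0, 0.0025], "turn": [0, 0, 0], "fingers": 52},
    {"dp": [0, 0, 0.0025], "turn": [0, 0, 0], "fingers": 52}
  ]
}}

```text
time: 20.78
eef_pos: [0.4622, -0.2583, 0.0177]
tcp_rot: [3.14, -0.002, 2.805]
force: [0.2, -1.2, -1.9]
opening: 0.0445
```

Emit:
{"fn": "apply_moves", "kwargs": {
  "targets": [
    {"dp": [0, 0, 0.0005], "turn": [0, 0, 0], "fingers": 52},
    {"dp": [0, 0, 0.001], "turn": [0, 0, 0], "fingers": 52},
    {"dp": [0, 0, 0.001], "turn": [0, 0, 0], "fingers": 52}
  ]
}}

```text
time: 21.03
eef_pos: [0.4621, -0.2583, 0.0166]
tcp_rot: [3.14, -0.002, 2.805]
force: [-1.0, -0.5, -0.2]
opening: 0.0449
```

Emit:
{"fn": "apply_moves", "kwargs": {
  "targets": [
    {"dp": [0, 0, 0.0005], "turn": [0, 0, 0], "fingers": 52},
    {"dp": [0, 0, 0.0008], "turn": [0, 0, 0], "fingers": 52},
    {"dp": [0, 0, 0.0008], "turn": [0, 0, 0], "fingers": 52}
  ]
}}

```text
time: 21.28
eef_pos: [0.4622, -0.2584, 0.0165]
tcp_rot: [3.14, -0.002, 2.805]
force: [-2.6, 1.6, 4.0]
opening: 0.0444
```

Touched down at 4 N, at the predicted height (TCP 0.0165). I release slowly.

Emit:
{"fn": "apply_moves", "kwargs": {
  "targets": [
    {"dp": [0, 0, 0], "turn": [0, 0, 0], "fingers": 53},
    {"dp": [0, 0, 0], "turn": [0, 0, 0], "fingers": 54},
    {"dp": [0, 0, 0], "turn": [0, 0, 0], "fingers": 55},
    {"dp": [0, 0, 0], "turn": [0, 0, 0], "fingers": 57},
    {"dp": [0, 0, 0], "turn": [0, 0, 0], "fingers": 62},
    {"dp": [0, 0, 0], "turn": [0, 0, 0], "fingers": 68},
    {"dp": [0, 0, 0], "turn": [0, 0, 0], "fingers": 68},
    {"dp": [0, 0, 0], "turn": [0, 0, 0], "fingers": 68}
  ]
}}

```text
time: 21.95
eef_pos: [0.4622, -0.2583, 0.0164]
tcp_rot: [3.14, -0.002, 2.805]
force: [-0.0, 0.6, -0.2]
opening: 0.0583
```

Emit:
{"fn": "apply_moves", "kwargs": {
  "targets": [
    {"dp": [0, 0, -0.01], "turn": [0, 0, 0], "fingers": 68},
    {"dp": [0, 0, -0.025], "turn": [0, 0, 0], "fingers": 68},
    {"dp": [0, 0, -0.05], "turn": [0, 0, 0], "fingers": 68},
    {"dp": [0, 0, -0.09], "turn": [0, 0, 0], "fingers": 68},
    {"dp": [0, 0, -0.13], "turn": [0, 0, 0], "fingers": 68},
    {"dp": [0, 0, -0.17], "turn": [0, 0, 0], "fingers": 68},
    {"dp": [0, 0, -0.18], "turn": [0, 0, 0], "fingers": 68},
    {"dp": [0, 0, -0.18], "turn": [0, 0, 0], "fingers": 68}
  ]
}}

```text
time: 22.62
eef_pos: [0.464, -0.2596, 0.2028]
tcp_rot: [-3.141, 0.008, 2.805]
force: [-0.5, 0.0, -0.3]
opening: 0.0581
```

```bash
python3 -c "
from h import *
g=grab('wrist'); t=grab('top'); s=grab('side')
a=cv2.resize(g['img'],(400,300)); b=cv2.resize(t['img'],(400,300)); q=pix(s,[.5,0,.03]); x,y=int(q[0]),int(q[1]); c=cv2.resize(s['img'][y-45:y+45,x-60:x+60],(400,300)); 
q=pix(t,[.46,-.26,.03]); x,y=int(q[0]),int(q[1]); q=pix(s,[.46,-.26,.03]); x,y=int(q[0]),int(q[1]); d=cv2.resize(s['img'][y-45:y+45,x-60:x+60],(400,300))
save('fin.png',np.vstack([np.hstack([a,b]),np.hstack([c,d])]))
t0=np.load('top.npy',allow_pickle=True).item()['img']
diff=np.abs(t['img'].astype(int)-t0).sum(2)
for n,(x,y) in dict(wheel=(263,119),case=(306,114),puller=(345,116),gauge=(310,155),driver=(454,172),pinion=(313,257),oil=(151,161)).items(): print(n,diff[y-14:y+14,x-14:x+14].mean().round(1))
goto([.46,-.26,.2],2.8)
"
```

```text
wheel 12.5
case 13.8
puller 10.9
gauge 12.9
driver 570.2
pinion 38.5
oil 10.4
t 22.77 pos [ 0.462  -0.2584  0.1953] rot [ 3.14   -0.0032  2.8046] F [-0.4   0.73 -0.68] open 0.0581
dp [0.0014, -0.0022, -0.0047] turn [0.0016, -0.0032, 0.0046]
```

View pics/fin.png

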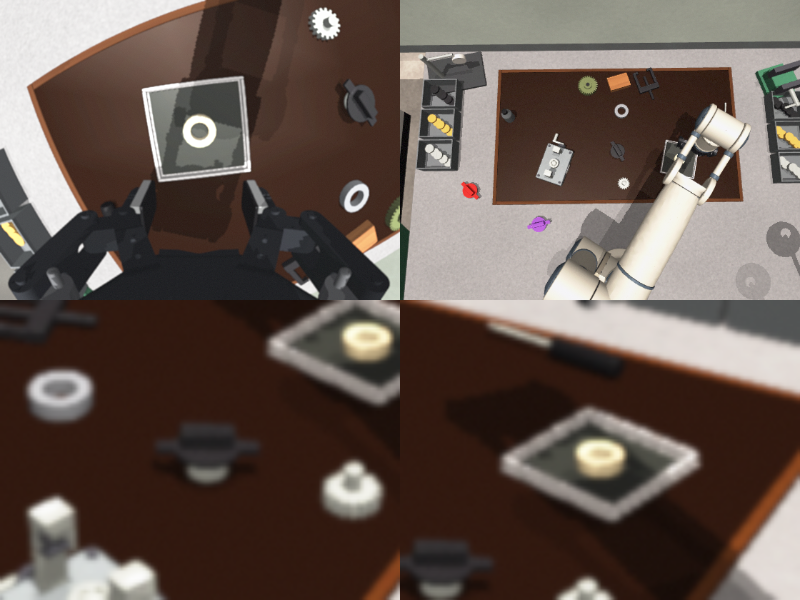

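The final composite shows the race flat in the middle of the tray at (200,131) in the wrist panel. The cap stands upright on its foot at (207,455) in the side crop, and the other things are in place. The screwdriver difference comes from the arm blocking the top view; the side crop shows it lying where it was. I hand the job in.

```bash
python3 -c "
from h import *
print(ctrl.finish_job())"
```

```text
the job is handed in; nothing more can be done
None
```

The job is done and handed in at about 23 s: the cap stands upright on the bare board near (0.50, 0), and the race lies flat in the middle of the tray.

- **Cap:** I pressed it onto the ledge with about 14.5 N and turned it anticlockwise about 0.85 rad while it was down. I then lifted it off and stood it on its foot. The reading peaked near 14.5 N, below the 25 N limit.
- **Race:** I gripped it with the 20 N minimum setting and the fingers stopped at a small over-close. I lowered it to touch down at about 4 N, then released it slowly.
- **Final look:** The pictures show the cap upright and the race flat in the tray, with the gripper well above. The top view agrees with its start picture for the wheel, case, puller, ring gauge and oil bottle.
- **Less certain:**
  - The finger force on the race could not be measured; it was only kept low by the settings.
  - In the top view the arm hid the screwdriver, so I checked it only by eye in the side view.
  - The pinion patch differed slightly (38 against about 12 for the others), which I put down to shadow. It looks unmoved.

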